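# Flip down the light shield's leg and hold the shield upright

### The arm

A 6-joint arm with a two-finger parallel gripper is mounted at the origin on the work surface. World frame = base frame: x ahead of the robot, y to its left, z up, the work surface at z = 0. Lengths are in m, angles in degrees, forces in N, time in s.
With the tool pointing down it reaches from about 0.25 to 0.725 m from the base axis. Payload 9.7 kg.
Tool frame: the origin (TCP) lies between the finger pads, 19 mm behind the fingertips; this is the grasp point; z points along the fingers, y is the direction in which the jaws open and shut (so a half turn about z gives the same grasp; the last joint's range is limited). The gripper opens to 85 mm and grips with 20 to 120 N. Pads are 22 mm wide; open, the fingers measure 114 mm over their backs; the gripper's body (76 mm by 85 mm) begins 54 mm behind the grasp point. The pads swing forward as they close: fully open they stand 13 mm farther back than shut.
Start: joints at [72.135, 4.979, 10.078, 95.1, 0, 90], TCP at [0.169, 0.523, 0.25] pointing down, gripper open.
Joint ranges: [-179.16, 179.16], [-48.56, 103.87], [-65.8, 70.77], [-126.05, 130.52], [-82.76, 87.17], [-180, 180]. Speed limits (degrees/s): [127.2, 127.2, 147.25, 180, 180, 180].

### API

Orientations are given as [roll, pitch, yaw] about the fixed x, y, z axes, in that order (R = Rz(yaw) Ry(pitch) Rx(roll)).
In Python, from workcell import bot gives the robot as it stands.
- The arm moves only by the shell command python3 -m pendant 'ROWS' [FORCE]. ROWS is JSON, a list that holds one entry, the list of rows, each a list of 7 numbers: the shift along the tool's x, y, z in cm, then the turn, a rotation vector about the tool's x, y, z in rad, then the opening in per cent of the stroke, from 0 (shut) to 100 (fully open). In form: [[[dx, dy, dz, ax, ay, az, gripper], ...]]. A call has 1 to 5 rows; each row shifts and turns the pose as measured when the row begins, along the tool's axes as they then stand; what a row does not reach is not made up. A row lasts 1/12 s, in which the tool goes at most 41.7 mm and 7.16 degrees, less where a joint would pass 70% of its speed; a pose out of reach is approached as far as the arm can. A call with a gripper value outside its range is refused whole. The fingers move at their own pace and stop on an object; FORCE is the grip in N (left out, the last holds). Time passes only in rows, so rows that do not move let the fingers close. It gives the time, the measured TCP pose, the force and the opening at its end, in the units of the state.
- bot.get_obs(): the state, without advancing time (a new reading comes with each control period).
- bot.camera(name): name is "side" or "top" or "wrist"; returns the picture (420x560x3 uint8, red, green, blue); there is no depth.
- bot.get_calibration(name): a dict with "intrinsics" (3x3 intrinsics, pixels), "D" ([k1, k2, p1, p2, k3] as OpenCV has them; the pictures are not rectified), "pose" (4x4, takes a point from camera to world coordinates); the wrist camera has in their place "T_tool_cam" (4x4, takes a point from camera to tool coordinates, whose origin is the TCP and whose axes are the flange's). Camera axes: x right, y down, z forward; pixel columns grow to the right and rows downward; lengths in m; the calibration is good to about 2 mm. A picture is of the moment at which its call begins: read the wrist's pose just before it. get_calibration takes no time and is no camera call.
- bot.job_done(): hands the job in, once; it reports no verdict.
Trained networks look in the newest picture that a camera, given by its name, has taken for a name from the list of things; names that differ only in an ending like _2 or _b are one class to them, and where a whole thing is asked for, a point or a joint stands for the part that bears it (a point fixed in the world has none). Each returns a list of dicts, best first, with "confidence" (0 to 1); they miss things now and then, are a little off and sometimes report something else, mostly with a low value. They report only what shows in the picture. A call takes as long as a camera call.
- bot.masks_of(camera, thing): "pixels" (420x560 bool, what is visible of it) and "extent" ([left, top, right, bottom] in pixels, round what is visible of it).
- bot.mark_of(camera, thing): "uv" ([column, row] in pixels: a listed point, or the origin of a listed thing).
The state is a dict: "time": time; "q": joint angles; "qd": joint speeds; "joint_efforts": joint torques, N m; "ee_pos": TCP position; "tcp_rot": TCP orientation; "wrist_force": force on the tool from outside, world axes, zero at the start; "torque": the same for the moment, N m; "opening": finger opening in m.
Only numpy, scipy, OpenCV 4.12 (cv2) and the standard library are available. Lean on these libraries where they do the work, as an engineer would, in place of code of your own. Each camera call takes 0.05 s, during which the arm holds its last target. There are 200 camera calls.

### The job

The amber light shield is leaning back against the photoreactor with its leg folded up. While it still leans there, flip the leg down past its over-centre point until it has sprung fully against its stop; then take the shield by its top rail and bring it upright, its two feet staying where they are on the bench. Finish while still holding it by the rail, upright and steady, clear of the reactor and with the leg's foot hanging clear of the bench, as I want to sight it in before I lean it on the leg myself; leave the bottle, the mouse and the dishes alone.

Things in the scene. Friction and masses are not known exactly. Their poses are not given: they have to be found in the camera images.
- reactor: Photoreactor fixed to the bench: a white plinth 360 (x) x 240 (y) x 170 mm high with a black rubber edge along the top of its front, which is the -y side, and on its rear half (from 20 mm behind the middle) an open blue chamber up to 345 mm high. Origin at the centre of its underside on the bench; z up.
- shield: Loose amber light shield, 0.65 to 1 kg: flat frame 280 mm wide (x), 290 high (z), 14 thick (y), on two round rubber feet on which it rolls. Starts leaning 0.26 rad from vertical to its +y, the backs of its uprights on the front top edge of the plinth; cannot stand alone. Origin: middle of its underside, bench level when upright. Own z runs up the shield (vertical = upright); leg on the -y side.
- leg (a joint): Leg hinge, rad: 0 = folded along the middle rail, pointing to the shield's -x; 1.66 = down at its stop. An over-centre spring holds it at both ends: about 3 N pressed down on the tip starts it; beyond about 0.75 it springs down itself. At q it points along (-cos q, -0.423 sin q, -0.906 sin q) in the shield's frame: down and splayed 25 degrees to the front.
- leg_pivot (a point): Centre of the leg's pivot, in the shield's frame at x +50, y -28 (21 mm in front of the frame's front face), z 125 mm.
- leg_tip (a point): Centre of the rubber foot (radius 9 mm) at the leg's free end, 117 mm from the pivot; the leg is a steel rod of radius 5 mm. With the leg down and the shield upright the foot hangs 10 mm clear of the bench; it touches if the shield is tipped 0.13 rad to its -y.
- top_rail (a point): Middle of the shield's top rail, 14 mm thick (own y) and 22 mm high (own z), 279 mm up the shield; its upper edge is 11 mm above this point. The rail is free along all its length and can be pinched from above.
- foot_near (a point): Axis of the rubber foot at the shield's -x end, at x -105, y 0, z 9 mm in the shield's frame; 9 mm above the bench when it stands on it.
- foot_far (a point): The same at the +x end, x +105 mm.
- bottle: Bystander: round glass reagent bottle, 86 mm across, 185 mm high with its white cap. Origin at the centre of its underside.
- mouse: Bystander: black computer mouse, 105 x 60 x 27 mm. Origin at the centre of its underside.
- dishes: Bystander: stack of four clear and white dishes, 92 mm across, 60 mm high. Origin at the centre of its underside.

How it is judged (in metres and radians):
On the way:
1. the leg is down at its stop while the shield still leans on the reactor (value of joint leg above 1.5 rad and angle between shield's own z axis and vertical above 0.18 rad and contact force between shield and reactor above 0.1 N), for 0.2 s.
At the end, for the whole second after the job is handed in: Leg at its stop (over 1.5 rad); shield gripped (over 2 N) near its top (TCP over 240 mm up it), still, within 0.07 rad of upright, off the reactor, leg's foot 2.5 mm or more off the bench, both feet on the bench, within 30 mm of their start; bottle, mouse, dishes within 20 mm of theirs (value of joint leg above 1.5 rad and angle between shield's own z axis and vertical below 0.07 rad and contact force between the fingers and shield above 2 N and z of the grasp point in the frame of shield above 0.24 m and contact force between shield and reactor below 0.1 N and height (world z) of leg_tip above 0.0115 m and height (world z) of each of foot_near, foot_far below 0.014 m and distance of each of foot_near, foot_far from where it was at the start of the episode below 0.03 m and linear speed of shield below 0.03 m/s and distance of each of bottle, mouse, dishes from where it was at the start of the episode below 0.02 m); the arm keeps its last pose, push and grip.
It fails at once if the shield is brought upright before the leg is down (angle between shield's own z axis and vertical below 0.1 rad and value of joint leg below 1.3 rad).
It fails at once if the shield falls over (angle between shield's own z axis and vertical above 0.6 rad).
It fails at once if the bottle, the mouse or the dishes are knocked away (distance of any of bottle, mouse, dishes from where it was at the start of the episode above 0.03 m).
It also fails if it takes over 51 s, if anything falls off the work surface, if the arm or the gripper's body presses on something with over 40 N, if the wrist force passes 120 N, or if a joint passes its speed limit or range.

## Working session

There is one attempt and no reset: what is moved stays moved. The work goes in short steps, Python scripts to look and compute and a shell command to move; the robot and the scene stay as the last step left them, time stands still between calls to the robot, and variables do not carry over. Pictures are saved under pics/ and viewed, about 8 in all and at most 12, crops included, and the job is handed in when it is done.

```bash
mkdir -p pics; ls; cat > h.py <<'E'
import numpy as np, cv2
from workcell import bot
from scipy.spatial.transform import Rotation as R
def save(c,n):
    im=bot.camera(c); cv2.imwrite(f'pics/{n}.png',im[:,:,::-1]); return im
def cal(c):
    k=bot.get_calibration(c)
    K=np.array(k['intrinsics']);D=np.array(k['D'])
    if 'pose' in k: T=np.array(k['pose'])
    else:
        o=bot.get_obs(); W=np.eye(4); W[:3,:3]=Rt(o); W[:3,3]=o['ee_pos']; T=W@np.array(k['T_tool_cam'])
    return K,D,T
def Rt(o): return R.from_euler('xyz',o['tcp_rot'],degrees=True).as_matrix()
def ray(c,uv,C=None):
    K,D,T=C or cal(c)
    p=cv2.undistortPoints(np.array(uv,float).reshape(1,1,2),K,D).ravel()
    d=T[:3,:3]@np.array([p[0],p[1],1]); return T[:3,3],d/np.linalg.norm(d)
def tri(rays):
    A=np.zeros((3,3));b=np.zeros(3)
    for o,d in rays:
        P=np.eye(3)-np.outer(d,d);A+=P;b+=P@o
    x=np.linalg.solve(A,b); return x,[np.linalg.norm((np.eye(3)-np.outer(d,d))@(x-o)) for o,d in rays]
def proj(c,X,C=None):
    K,D,T=C or cal(c); Ti=np.linalg.inv(T)
    return cv2.projectPoints(np.array(X,float).reshape(-1,1,3),cv2.Rodrigues(Ti[:3,:3])[0],Ti[:3,3],K,D)[0].reshape(-1,2)
E
python3 - <<'E'
from h import *
np.set_printoptions(precision=4,suppress=True)
o=bot.get_obs(); print(o)
ims=[save(c,'a_'+c) for c in('side','top')]
cv2.imwrite('pics/a.png',cv2.resize(np.vstack(ims),(560,840))[:,:,::-1])
for t in ['shield','reactor','leg_pivot','leg_tip','top_rail','foot_near','foot_far','bottle','mouse','dishes']:
    rs=[]
    for c in('side','top'):
        m=bot.mark_of(c,t)
        if m: rs.append(ray(c,m[0]['uv'])); print(t,c,np.round(m[0]['uv'],1),round(m[0]['confidence'],2))
    if len(rs)==2: print('   ',*tri(rs))
for c in('side','top'): print(c,cal(c)[2])
E
```

```text
pics
{'time': 0.0, 'q': array([72.136 ,  5.0125, 10.0341, 95.1007, -0.0011, 89.9995]), 'qd': array([-0.0413, -0.0946, -0.0576, -0.0865,  0.0716, -0.0357]), 'joint_efforts': array([  0.0009, -52.0393,  46.4803,   0.0164,  -0.    ,   0.    ]), 'ee_pos': array([0.1687, 0.5233, 0.2493]), 'tcp_rot': array([-179.921 ,    0.0011,  162.1365]), 'wrist_force': array([0.0262, 0.3839, 0.1155]), 'torque': array([0.0014, 0.0349, 0.0375]), 'opening': 0.08536958961091626}
shield side [300.3 275.5] 0.75
leg_pivot side [300.9 277.3] 0.66
leg_pivot top [219.7 168.9] 0.75
    [0.6751 0.0142 0.1232] [np.float64(0.0010017604191460319), np.float64(0.0010017604191461054)]
leg_tip side [313.7 227.7] 0.69
leg_tip top [235.1 211.6] 0.87
    [ 0.566  -0.0216  0.133 ] [np.float64(0.004776929692081), np.float64(0.004776929692081081)]
top_rail top [189.5 187.3] 0.65
foot_near side [307.6 240.3] 0.57
foot_near top [244.  228.7] 0.8
    [ 0.5355 -0.0407  0.0101] [np.float64(0.0003665391856410214), np.float64(0.0003665391856409307)]
foot_far side [292.2 322.3] 0.72
foot_far top [222.7 159.1] 0.81
    [ 0.7293  0.0247
[... 154 characters left out ...]
 -0.4106  0.0096] [np.float64(0.0018103537547288174), np.float64(0.0018103537547287116)]
mouse side [251.  155.8] 0.76
mouse top [339.6 293.6] 0.76
    [ 0.3614 -0.3075 -0.0301] [np.float64(0.0014287635473265877), np.float64(0.0014287635473263947)]
dishes side [184.5 178.3] 0.79
dishes top [379.4 237. ] 0.9
    [ 0.5188 -0.419  -0.0225] [np.float64(0.0005397018301499317), np.float64(0.0005397018301500435)]
side [[-0.508   0.7285 -0.4596  1.0928]
 [ 0.8613  0.4222 -0.2828  0.2025]
 [-0.012  -0.5395 -0.8419  1.1176]
 [ 0.      0.      0.      1.    ]]
top [[ 0.009  -0.9931  0.1167  0.46  ]
 [-0.9995 -0.0126 -0.03   -0.1104]
 [ 0.0312 -0.1163 -0.9927  1.1059]
 [ 0.      0.      0.      1.    ]]
```

View pics/a_side.png

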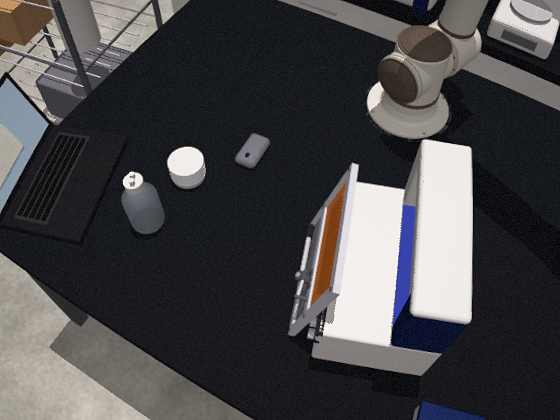

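View pics/a_top.png

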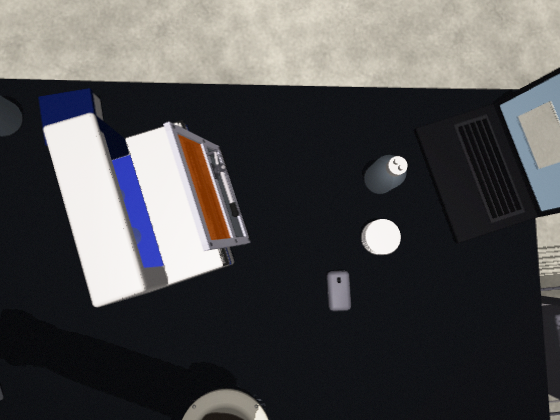

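The side view shows the shield leaning on the plinth, with the leg folded (tip about (314,228), pivot about (301,277)). The top view shows the same thing, with the bottle, dishes and mouse well away to the right. The triangulated points match the stated geometry: yaw about 18.6°, feet about 0.205 m apart. First I'll lift clear and pass over the reactor.

```bash

python3 -m pendant '[[[0,0,-4,0,0,0,20],[0,0,-4,0,0,0,0],[0,0,-4,0,0,0,0],[0,0,-4,0,0,0,0],[0,0,-4,0,0,0,0]]]'
python3 -m pendant '[[[0,0,-4,0,0,0,0],[0,0,-4,0,0,0,0],[0,0,0,0,0,0,0]]]'
python3 -m pendant '[[[-3,-2.5,0,0,0,0,0],[-3,-2.5,0,0,0,0,0],[-3,-2.5,0,0,0,0,0],[-3,-2.5,0,0,0,0,0],[-3,-2.5,0,0,0,0,0]]]'
python3 -c "
from workcell import bot
print(bot.get_obs()['q'])"
```

```text
time: 1.52
ee_pos: [0.1678, 0.5207, 0.4369]
tcp_rot: [-178.7, 0.0, 162.1]
wrist_force: [1.0, 0.7, 1.1]
opening: 0.0251
time: 1.77
ee_pos: [0.1671, 0.5185, 0.4947]
tcp_rot: [-179.9, -0.0, 162.1]
wrist_force: [0.5, -0.3, 0.9]
opening: -0.0002
time: 2.18
ee_pos: [0.274, 0.3592, 0.4871]
tcp_rot: [-179.6, -0.1, 162.7]
wrist_force: [1.9, 0.3, -0.4]
opening: -0.0002
[ 5.26928227e+01  6.17284447e+00  4.01725086e+01  1.24458943e+02
 -4.56888788e-02  6.99583794e+01]
```

```bash

python3 -m pendant '[[[-3,-2.5,0,0,0,0,0],[-3,-2.5,0,0,0,0,0],[-3,-2.5,0,0,0,0,0],[-3,-2.5,0,0,0,0,0],[-3,-2.5,0,0,0,0,0]]]'
python3 -m pendant '[[[-3,-2.5,0,0,0,0,0],[-3,-2.5,0,0,0,0,0],[-3,-2.5,0,0,0,0,0],[-3,-2.5,0,0,0,0,0],[-3,-2.5,0,0,0,0,0]]]'
python3 -m pendant '[[[-3,-2.5,0,0,0,-0.12,0],[-3,-2.5,0,0,0,-0.12,0],[-2,-2,0,0,0,-0.12,0],[0,0,0,0,0,-0.12,0],[0,0,0,0,0,-0.12,0]]]'
python3 -m pendant '[[[0,0,0,0,0,0,0],[0,0,0,0,0,0,0]]]'
python3 - <<'E'
from h import *
np.set_printoptions(precision=4,suppress=True)
print(bot.get_obs()['q'])
save('wrist','b_wrist')
for t in ['leg_pivot','leg_tip','top_rail','foot_near','foot_far','reactor']:
    m=bot.mark_of('wrist',t)
    if m: print(t,np.round(m[0]['uv'],1),round(m[0]['confidence'],2),ray('wrist',m[0]['uv']))
# fit shield with side/top marks + wrist marks
from scipy.optimize import least_squares
P={'leg_pivot':(.05,-.028,.125),'leg_tip':(-.067,-.028,.125),'top_rail':(0,0,.279),'foot_near':(-.105,0,.009),'foot_far':(.105,0,.009)}
obs=[]
for c in('side','top','wrist'):
    C=cal(c); bot.camera(c)
    for t in P:
        m=bot.mark_of(c,t)
        if m and m[0]['confidence']>.4: obs.append((c,C,t,m[0]['uv']))
def pts(p,t,z0=.009):
    x,y,yaw,l=p; a=np.array(P[t])-[0,0,.009]
    return R.from_euler('xz',[-l,yaw]).apply(a)+[x,y,z0]
f=lambda p:np.concatenate([proj(c,pts(p,t),C)[0]-uv for c,C,t,uv in obs])
s=least_squares(f,[.632,-.008,.32,.26],loss='soft_l1',f_scale=2)
print(s.x)
for o,r in zip(obs,f(s.x).reshape(-1,2)): print(o[0],o[2],r)
for t in P: print(t,pts(s.x,t))
E
```

```text
time: 2.6
ee_pos: [0.3822, 0.1863, 0.4864]
tcp_rot: [-179.6, -0.1, 162.9]
wrist_force: [1.0, 1.7, -0.3]
opening: -0.0002
time: 3.02
ee_pos: [0.4909, 0.0124, 0.4866]
tcp_rot: [-179.6, 0.0, 162.9]
wrist_force: [1.4, 1.2, 1.2]
opening: 0.0004
time: 3.43
ee_pos: [0.5625, -0.0839, 0.4801]
tcp_rot: [-179.8, -0.5, -162.3]
wrist_force: [-1.0, 0.7, 0.3]
opening: -0.0005
time: 3.6
ee_pos: [0.564, -0.0853, 0.4776]
tcp_rot: [-179.9, -0.7, -162.2]
wrist_force: [-0.4, 0.8, 0.1]
opening: 0.0
[ -8.4062  27.8507  67.1812 129.9224  -0.4119 -26.1908]
leg_pivot [322.1 257.2] 0.73 (array([ 0.4904, -0.1087,  0.6031]), array([ 0.3555,  0.2333, -0.9051]))
leg_tip [323.5 178.1] 0.74 (array([ 0.49  , -0.1085,  0.6036]), array([ 0.1548,  0.1729, -0.9727]))
top_rail [406.2 265.5] 0.81 (array([ 0.4898, -0.1085,  0.6039]), array([ 0.2891,  0.4414, -0.8495]))
foot_far [313.1 255.4] 0.87 (array([ 0.4898, -0.1086,  0.604 ]), array([ 0.3608,  0.2092, -0.9089]))
reactor [311.2 199.9] 0.75 (array([ 0.4899, -0.1086,  0.6039]), array([ 0.223 ,  0.1595, -0.9617]))
[ 0.632  -0.007   0.3597  0.2726]
side leg_pivot [2.6069 0.0133]
side leg_tip [0.3261 1.4868]
side top_rail [-2.6862  0.4438]
side foot_near [-3.5174  1.8498]
side foot_far [-1.0067 -2.1282]
wrist leg_pivot [-1.056  3.462]
wrist leg_tip [  9.7158 -78.993 ]
wrist top_rail [-0.3082 -1.5677]
wrist foot_far [0.8657 2.0435]
leg_pivot [0.6773 0.0145 0.1283]
leg_tip [ 0.5678 -0.0266  0.1283]
top_rail [0.6064 0.061  0.269 ]
foot_near [ 0.5337 -0.044   0.009 ]
foot_far [0.7303 0.0299 0.009 ]
```

View pics/b_wrist.png

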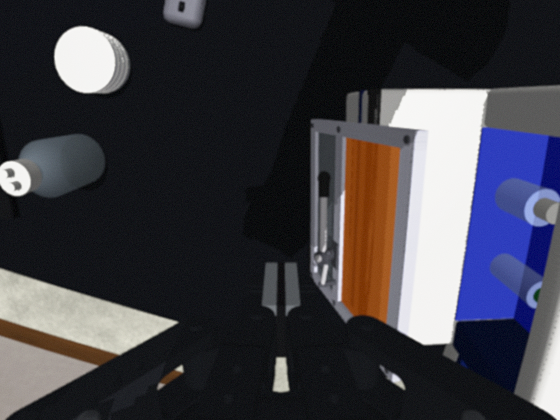

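The wrist view shows the leg along the shield's lower bay: tip about (323,180), pivot about (322,257), top rail on the right of the frame. I'll refit using all the good marks.

```bash
cat >> h.py <<'E'
P={'leg_pivot':(.05,-.028,.125),'leg_tip':(-.067,-.028,.125),'top_rail':(0,0,.279),'foot_near':(-.105,0,.009),'foot_far':(.105,0,.009)}
def pts(p,a,z0=.009):
    x,y,yaw,l=p; return R.from_euler('xz',[-l,yaw]).apply(np.array(a)-[0,0,.009])+[x,y,z0]
def rows(tgt,Rg):
    o=bot.get_obs(); M=Rt(o); print('cm',np.round(100*M.T@(tgt-o['ee_pos']),2),'rotvec',np.round(R.from_matrix(M.T@Rg).as_rotvec(),3))
E
python3 - <<'E'
from h import *
from scipy.optimize import least_squares
np.set_printoptions(precision=4,suppress=True)
O={'side':{'leg_pivot':(300.9,277.3),'leg_tip':(313.7,227.7),'foot_near':(307.6,240.3),'foot_far':(292.2,322.3)},
'top':{'leg_pivot':(219.7,168.9),'leg_tip':(235.1,211.6),'top_rail':(189.5,187.3),'foot_near':(244,228.7),'foot_far':(222.7,159.1)},
'wrist':{'leg_pivot':(322.1,257.2),'leg_tip':(323.5,178.1),'top_rail':(406.2,265.5),'foot_far':(313.1,255.4)}}
C={c:cal(c) for c in O}
f=lambda p:np.concatenate([proj(c,pts(p,P[t]),C[c])[0]-uv for c in O for t,uv in O[c].items()])
s=least_squares(f,[.632,-.008,.32,.26],loss='soft_l1',f_scale=2); print(s.x); print(f(s.x).reshape(-1,2))
for t in P: print(t,pts(s.x,P[t]))
p=s.x; Sy=R.from_euler('z',p[2]).as_matrix()
# push pose: tool x=-sx, y=+sy, z down tilted: body to front by 0.2
a=.2
Rg=Sy@R.from_euler('x',a).as_matrix()@np.diag([-1,1,-1.])
print('tool z',Rg[:,2])
tip=pts(p,(-.05,-.028,.125)); u=Rg[:,2]
for q in [0]:
    rows(tip+[0,0,.035]-u*.019,Rg)
E
```

```text
[ 0.6306 -0.0079  0.3412  0.2892]
[[ 0.6886 -0.6767]
 [-3.3326  0.2087]
 [ 0.0612 -1.4317]
 [ 0.4057 -1.0809]
 [-0.0905 -0.8164]
 [-0.4959  1.3161]
 [-3.0657 -0.9347]
 [ 0.9706  1.4107]
 [-1.8341 -0.8238]
 [ 0.8476 -0.651 ]
 [ 0.1436 -0.2851]
 [-0.9123  0.4459]
 [-1.0742  1.8567]]
leg_pivot [0.6756 0.0147 0.1282]
leg_tip [ 0.5654 -0.0244  0.1282]
top_rail [0.6048 0.0647 0.2678]
foot_near [ 0.5316 -0.043   0.009 ]
foot_far [0.7295 0.0273 0.009 ]
tool z [-0.0665  0.1872 -0.9801]
cm [-4.08  5.45 29.59] rotvec [-0.202 -0.009 -0.028]
```

```bash

python3 -m pendant '[[[-2,2.5,3.5,-0.1,0,0,0],[-2,2.5,3.5,-0.1,0,-0.03,0],[0,0,3.5,0,0,0,0],[0,0,0,0,0,0,0]]]'
cat >> h.py <<'E'
p=np.array([.6306,-.0079,.3412,.262])
def push(q,a=.2):
    Sy=R.from_euler('z',p[2]).as_matrix()
    Rg=Sy@R.from_euler('x',a).as_matrix()@np.diag([-1,1,-1.])
    d=np.array([-np.cos(q),-.423*np.sin(q),-.906*np.sin(q)])
    n=-np.array([np.sin(q),-.423*np.cos(q),-.906*np.cos(q)])*[1,-1,-1]*[1,-1,-1]
    c=np.array(P['leg_pivot'])+.084*d+.005*n
    S=pts(p,c)+Sy@[-.011,0,0]
    return S-Rg[:,2]*.019,Rg
E
python3 - <<'E'
from h import *
for q in (-.4,-.1,0,.3,.6,.9): 
    t,Rg=push(q); print(q,t.round(4)); rows(t,Rg)
E
```

```text
time: 5.18
ee_pos: [0.5812, -0.0193, 0.3824]
tcp_rot: [168.1, -0.6, -160.3]
wrist_force: [1.7, 0.1, -1.8]
opening: -0.0
-0.4 [0.5885 0.0018 0.1755]
cm [-1.61 -2.56 20.59] rotvec [ 0.007 -0.011  0.001]
-0.1 [ 0.5864 -0.0153  0.1571]
cm [-0.86 -4.44 22.08] rotvec [ 0.007 -0.011  0.001]
0 [ 0.5874 -0.0207  0.1507]
cm [-0.78 -5.1  22.6 ] rotvec [ 0.007 -0.011  0.001]
0.3 [ 0.5949 -0.0351  0.1316]
cm [-1.02 -7.07 24.14] rotvec [ 0.007 -0.011  0.001]
0.6 [ 0.6089 -0.046   0.1138]
cm [-1.99 -8.9  25.56] rotvec [ 0.007 -0.011  0.001]
0.9 [ 0.6282 -0.0524  0.0989]
cm [ -3.61 -10.43  26.74] rotvec [ 0.007 -0.011  0.001]
```

```bash

python3 -m pendant '[[[-0.4,-2.8,0,0,0,0,0],[-0.4,-2.8,0,0,-0.01,0,0],[0,0,4,0,0,0,0],[0,0,4,0,0,0,0],[0,0,4,0,0,0,0]]]'
python3 -m pendant '[[[0,0,4,0,0,0,0],[0,0,3,0,0,0,0],[0,0,0,0,0,0,0],[0,0,0,0,0,0,0]]]'
python3 - <<'E'
from h import *
for q in (-.1,0,.3,.6,.9): 
    t,Rg=push(q); rows(t-Rg[:,1]*.005,Rg)
a=save('wrist','c_wrist'); b=save('side','c_side')
cv2.imwrite('pics/c.png',np.hstack([a[100:400,150:500],cv2.resize(b[130:380,200:400],(400,500))[:300]])[:,:,::-1])
print(bot.mark_of('side','leg_tip')[:1])
E
```

```text
time: 5.6
ee_pos: [0.6089, -0.0516, 0.2742]
tcp_rot: [169.1, 1.3, -160.4]
wrist_force: [0.2, -0.3, 0.0]
opening: 0.0002
time: 5.93
ee_pos: [0.6085, -0.0398, 0.2069]
tcp_rot: [169.3, 1.5, -160.5]
wrist_force: [0.8, -0.4, 0.8]
opening: 0.0001
cm [1.39 1.58 5.43] rotvec [-0.014  0.026  0.005]
cm [1.5  0.93 5.96] rotvec [-0.014  0.026  0.005]
cm [ 1.32 -1.01  7.55] rotvec [-0.014  0.026  0.005]
cm [ 0.41 -2.81  9.04] rotvec [-0.014  0.026  0.005]
cm [-1.15 -4.32 10.31] rotvec [-0.014  0.026  0.005]
[{'uv': [309.8, 229.5], 'confidence': 0.78}]
```

View pics/c.png

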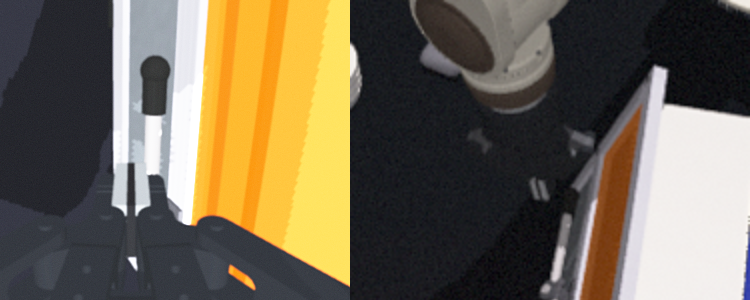

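The wrist crop shows the closed fingers in line with the rod, about 1 cm to its front, with the black foot ahead at about (155,75) in the crop. Next I'll correct the offset and come down onto the rod.

```bash

python3 -m pendant '[[[0.8,0.6,2.2,-0.014,0.02,0,0],[0.8,0.5,1.5,0,0.01,0,0],[0,0,0,0,0,0,0],[0,0,0,0,0,0,0]]]'
python3 - <<'E'
from h import *
print(bot.get_obs()['wrist_force'])
for q in (-.1,0,.3,.6,.9): 
    t,Rg=push(q); rows(t-Rg[:,1]*.005,Rg)
E
```

```text
time: 6.42
ee_pos: [0.5938, -0.0303, 0.1833]
tcp_rot: [169.0, 0.7, -160.2]
wrist_force: [-0.1, 0.0, 0.6]
opening: -0.0001
[-0.0914912   0.02136211  0.63040071]
cm [0.22 0.63 2.89] rotvec [-0.008  0.011  0.006]
cm [ 0.33 -0.02  3.41] rotvec [-0.008  0.011  0.006]
cm [ 0.13 -1.97  4.99] rotvec [-0.008  0.011  0.006]
cm [-0.8  -3.79  6.46] rotvec [-0.008  0.011  0.006]
cm [-2.38 -5.3   7.69] rotvec [-0.008  0.011  0.006]
```

```bash

python3 -m pendant '[[[0.3,0,1.5,0,0,0,0],[0,0,1.5,0,0.01,0,0],[0,0,0.6,0,0,0,0],[0,0,0,0,0,0,0]]]'
python3 -m pendant '[[[-0.05,-0.7,0.6,0,0,0,0],[-0.05,-0.7,0.6,0,0,0,0],[0,-0.7,0.6,0,0,0,0],[0,0,0,0,0,0,0]]]'
python3 - <<'E'
from h import *
print(bot.get_obs()['wrist_force'])
for q in (0,.3,.6,.9): 
    t,Rg=push(q); rows(t-Rg[:,1]*.005,Rg)
bot.camera('wrist'); print(bot.mark_of('wrist','leg_tip')[:1],proj('wrist',[pts(p,np.array(P['leg_pivot'])+.117*np.array([-np.cos(q),-.423*np.sin(q),-.906*np.sin(q)])) for q in (0,.2,.4,.6)]))
E
```

```text
time: 6.75
ee_pos: [0.5936, -0.026, 0.154]
tcp_rot: [169.3, 0.7, -160.2]
wrist_force: [-0.4, 0.4, -0.2]
opening: -0.0002
time: 7.08
ee_pos: [0.6027, -0.0437, 0.1322]
tcp_rot: [169.4, 0.8, -160.2]
wrist_force: [-0.8, 0.1, -0.5]
opening: 0.0
[-0.81050879  0.11663661 -0.46454134]
cm [ 0.64  2.49 -1.33] rotvec [-0.014  0.013  0.008]
cm [0.45 0.55 0.26] rotvec [-0.014  0.013  0.008]
cm [-0.48 -1.25  1.74] rotvec [-0.014  0.013  0.008]
cm [-2.05 -2.77  2.99] rotvec [-0.014  0.013  0.008]
[{'uv': [354.9, 227.1], 'confidence': 0.69}] [[345.6127963  228.04841832]
 [299.15031141 220.7301276 ]
 [261.99711656 223.89343148]
 [233.69372048 234.83813287]]
```

The leg mark is still at the q = 0 projection with no force, so the finger slid past in front of the rod. I'll go back up, re-centre with no front offset, and press down until there is a force reading.

```bash

python3 -m pendant '[[[0,0,-2,0,0,0,0],[0,0,-2,-0.01,0.01,0,0],[0.4,1.2,-0.8,0,0,0,0],[0.3,1.2,0,0,0,0,0],[0,0,0,0,0,0,0]]]'
python3 - <<'E'
from h import *
print(bot.get_obs()['wrist_force'])
t,Rg=push(0); rows(t,Rg)
im=save('wrist','d_wrist'); cv2.imwrite('pics/d.png',im[120:420,180:460][:,:,::-1])
E
```

```text
time: 7.6
ee_pos: [0.5891, -0.0311, 0.187]
tcp_rot: [168.7, 0.2, -160.1]
wrist_force: [-1.0, 0.7, -0.8]
opening: -0.0001
[-0.96970191  0.65995361 -0.7695216 ]
cm [-0.18  0.31  3.76] rotvec [-0.003  0.002  0.006]
```

View pics/d.png

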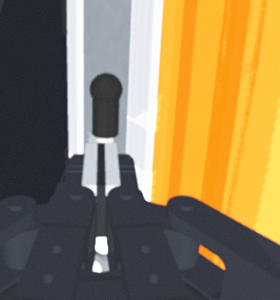

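The crop shows the fingertips at about (103,150), now over the rod and in line with its black foot at (105,100). I'll descend until they touch.

```bash

python3 -m pendant '[[[-0.1,0.2,1.5,0,0,0,0],[-0.1,0.2,1.5,0,0,0,0],[0,0,0.7,0,0,0,0],[0,0,0.3,0,0,0,0]]]'
python3 -m pendant '[[[0,0,0.5,0,0,0,0],[0,0,0.5,0,0,0,0]]]'
python3 - <<'E'
from h import *
for q in (0,.3,.6,.9): 
    t,Rg=push(q); rows(t,Rg)
E
```

```text
time: 7.98
ee_pos: [0.5882, -0.02, 0.1482]
tcp_rot: [169.1, 0.5, -160.1]
wrist_force: [2.7, -11.7, 12.5]
opening: -0.0001
time: 8.15
ee_pos: [0.5885, -0.0194, 0.1396]
tcp_rot: [169.4, 0.7, -160.1]
wrist_force: [-0.5, -0.1, 3.1]
opening: -0.0001
cm [ 0.14  0.13 -1.11] rotvec [-0.015  0.01   0.009]
cm [-0.06 -1.81  0.48] rotvec [-0.015  0.01   0.009]
cm [-0.98 -3.62  1.97] rotvec [-0.015  0.01   0.009]
cm [-2.56 -5.13  3.21] rotvec [-0.015  0.01   0.009]
```

```bash

python3 -m pendant '[[[0,-0.6,0.8,0,0,0,0],[-0.1,-0.7,0.8,0,0,0,0],[-0.2,-0.8,0.7,0,0,0,0]]]'
python3 - <<'E'
from h import *
for q in (.3,.6,.9): 
    t,Rg=push(q); rows(t,Rg)
bot.camera('wrist'); print(bot.mark_of('wrist','leg_tip')[:1],proj('wrist',[pts(p,np.array(P['leg_pivot'])+.117*np.array([-np.cos(q),-.423*np.sin(q),-.906*np.sin(q)])) for q in (0,.2,.4,.6)]))
E
```

```text
time: 8.4
ee_pos: [0.5974, -0.0334, 0.1124]
tcp_rot: [169.4, 0.8, -160.0]
wrist_force: [-0.1, 1.3, 1.7]
opening: -0.0002
cm [ 0.27  0.28 -1.91] rotvec [-0.015  0.012  0.011]
cm [-0.65 -1.53 -0.42] rotvec [-0.015  0.012  0.011]
cm [-2.22 -3.04  0.83] rotvec [-0.015  0.012  0.011]
[{'uv': [230.3, 248.6], 'confidence': 0.82}] [[339.89008926 259.86062033]
 [286.39044321 248.05721882]
 [245.0828844  248.93670334]
 [214.66973546 258.97436823]]
```

The leg is being carried down and is now at q ≈ 0.5. I'll keep pushing past over-centre.

```bash

python3 -m pendant '[[[-0.4,-0.8,0.8,0,0,0,0],[-0.6,-0.9,0.8,0,0,0,0],[-0.7,-0.9,0.7,0,0,0,0],[0,0,0,0,0,0,0],[0,0,0,0,0,0,0]]]'
python3 - <<'E'
from h import *
for q in (.6,.9,1.1): 
    t,Rg=push(q); rows(t,Rg)
for c in ('wrist','side'):
  bot.camera(c); print(bot.mark_of(c,'leg_tip')[:1],proj(c,[pts(p,np.array(P['leg_pivot'])+.117*np.array([-np.cos(q),-.423*np.sin(q),-.906*np.sin(q)])) for q in (.4,.6,.8,1.2,1.66)]))
E
```

```text
time: 8.92
ee_pos: [0.6225, -0.0505, 0.0781]
tcp_rot: [169.3, 0.5, -160.1]
wrist_force: [-0.2, -0.1, -0.1]
opening: -0.0002
cm [ 1.09  1.53 -3.35] rotvec [-0.012  0.007  0.008]
cm [-0.49  0.02 -2.11] rotvec [-0.012  0.007  0.008]
cm [-1.84 -0.76 -1.48] rotvec [-0.012  0.007  0.008]
[] [[322.78437552 232.93282925]
 [275.98993806 247.51822378]
 [243.67420206 268.92682047]
 [210.55232363 323.22838571]
 [207.94895035 395.10945192]]
[{'uv': [265.8, 291.7], 'confidence': 0.84}] [[294.35173688 237.00291727]
 [287.48289767 243.80255943]
 [281.15265367 251.70250144]
 [270.82498632 269.77474935]
 [264.11445507 291.88692415]]
```

The side-view leg_tip mark (266,292) matches the q = 1.66 projection (264,292), so the leg is down while the shield still leans. Now I'll withdraw up and turn for the rail.

```bash

python3 -m pendant '[[[0.5,-1,-1,0,0,0,0],[0.5,-1,-3,0,0,0,0],[0,-0.5,-4,0,0,0,0],[0,0,-4,0,0,0,0],[0,0,-4,0,0,0,0]]]'
python3 -m pendant '[[[0,0,-4,0,0,0,30],[0,0,-4,0,0,0,60],[0,0,-4,0,0,0,60],[0,0,-4,0.1,0,0,60],[0,0,0,0.12,0,0,60]]]'
python3 -m pendant '[[[0,0,0,0.12,0,0,60],[0,0,0,0.12,0,0,60],[0,0,0,0,0,0,60],[0,0,0,0,0,0,60]]]'
cat >> h.py <<'E'
def rail(up=0,l=None,x=0,p=p):
    p=np.array(p,float); 
    if l is not None: p[3]=l
    Rg=R.from_euler('xz',[-p[3],p[2]]).as_matrix()@np.diag([-1,1,-1.])
    return pts(p,(x,0,.281+up)),Rg
E
python3 - <<'E'
from h import *
np.set_printoptions(precision=4,suppress=True)
for c in ('side','wrist'):
    save(c,'e_'+c)
    for t in P:
        m=bot.mark_of(c,t)
        a=P[t] if t!='leg_tip' else np.array(P['leg_pivot'])+.117*np.array([-np.cos(1.66),-.423*np.sin(1.66),-.906*np.sin(1.66)])
        if m: print(c,t,np.array(m[0]['uv']),m[0]['confidence'],proj(c,pts(p,a)))
print(bot.get_obs()['q'])
rows(*rail(.08));rows(*rail(0))
E
```

```text
time: 9.53
ee_pos: [0.6253, -0.1066, 0.2319]
tcp_rot: [168.9, -0.1, -159.8]
wrist_force: [1.4, -0.0, 0.9]
opening: 0.0001
time: 9.95
ee_pos: [0.6373, -0.1416, 0.3958]
tcp_rot: [-177.3, 1.4, -160.2]
wrist_force: [0.6, 1.0, 4.9]
opening: 0.0508
time: 10.28
ee_pos: [0.6381, -0.1435, 0.4074]
tcp_rot: [-163.3, 2.1, -160.2]
wrist_force: [-0.6, 0.2, 0.0]
opening: 0.0511
side leg_pivot [298.2 274.1] 0.76 [[300.0148 276.3369]]
side leg_tip [262.5 291.9] 0.65 [[264.1145 291.8869]]
side top_rail [344.1 228.9] 0.86 [[342.6349 225.9617]]
side foot_near [305.3 240.7] 0.94 [[307.6555 238.8704]]
side foot_far [293.7 325.3] 0.94 [[292.595  321.2208]]
wrist leg_pivot [473.  244.8] 0.88 [[470.2373 249.0514]]
wrist leg_tip [396.9 222.1] 0.9 [[398.5834 222.9279]]
wrist foot_near [467.1 100.1] 0.59 [[468.2725  99.3068]]
wrist foot_far [446.  249.4] 0.6 [[445.3542 248.5233]]
[ -7.1004  17.4074  41.1298 104.2568 -13.943  -27.64  ]
cm [-3.58 22.98 -0.86] rotvec [-0.029  0.035 -0.008]
cm [-3.3  23.21  7.13] rotvec [-0.029  0.035 -0.008]
```

View pics/e_wrist.png

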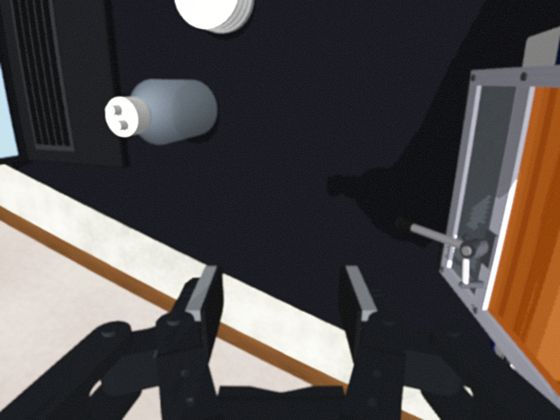

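The leg is clearly down and splayed: foot about (397,222), pivot about (470,247). Now I'll move over the rail.

```bash

python3 -m pendant '[[[-0.6,3.8,-0.2,-0.01,0.01,0,60],[-0.6,3.8,-0.2,-0.01,0.01,0,60],[-0.6,3.8,-0.2,0,0.01,0,60],[-0.6,3.8,-0.2,0,0,0,60],[-0.6,3.8,-0.2,0,0,0,60]]]'
python3 -m pendant '[[[-0.3,3,0,0,0,0,60],[0,0,0,0,0,0,60],[0,0,0,0,0,0,60]]]'
python3 - <<'E'
from h import *
np.set_printoptions(precision=4,suppress=True)
im=save('wrist','f_wrist')
for c in ('wrist',):
    for t in P:
        m=bot.mark_of(c,t)
        if m: print(c,t,np.array(m[0]['uv']),m[0]['confidence'],proj(c,pts(p,P[t])))
print(bot.get_obs()['q'])
rows(*rail(.08));rows(*rail(0))
g=[pts(p,(x,y,.29)) for x in(-.14,.14) for y in(-.007,.007)]
im=im.copy()
for u in proj('wrist',g): cv2.circle(im,tuple(int(v) for v in u),4,(255,0,0),1)
cv2.imwrite('pics/f.png',im[:,:,::-1])
E
```

```text
time: 11.3
ee_pos: [0.607, 0.0395, 0.3625]
tcp_rot: [-164.4, 0.4, -161.5]
wrist_force: [0.2, -0.0, 0.6]
opening: 0.0512
time: 11.55
ee_pos: [0.5989, 0.0763, 0.3516]
tcp_rot: [-164.5, 0.2, -161.1]
wrist_force: [-0.0, 0.9, 0.8]
opening: 0.0512
wrist leg_pivot [259.3 222.7] 0.89 [[260.9955 224.6928]]
wrist leg_tip [229.3 205.6] 0.66 [[258.1949 113.5303]]
wrist top_rail [288.3 236.3] 0.64 [[289.8678 232.7285]]
[ 13.7534  14.1092  31.0494 105.2799 -15.4311  -5.1182]
cm [-0.2   0.46  0.22] rotvec [-0.009  0.001 -0.016]
cm [-0.19  0.53  8.22] rotvec [-0.009  0.001 -0.016]
```

View pics/f.png

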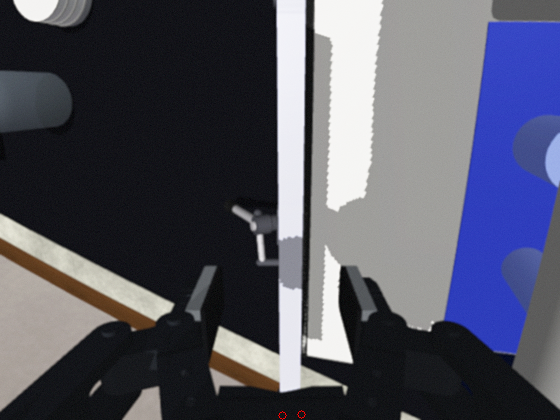

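The rail runs between the open fingers (rail column about 291, finger middle about 281). That agrees with the computed +0.5 cm, so I'll descend.

```bash

python3 -m pendant '[[[-0.1,0.3,2,0,0,-0.015,60],[0,0.2,2,0,0,0,60],[0,0,2,0,0,0,60],[0,0,1,0,0,0,60],[0,0,0,0,0,0,60]]]'
python3 - <<'E'
from h import *
rows(*rail(0)); print(bot.get_obs()['wrist_force'])
E
```

```text
time: 12.27
ee_pos: [0.6069, 0.0558, 0.2835]
tcp_rot: [-164.4, 0.4, -160.8]
wrist_force: [-0.5, -0.9, -0.3]
opening: 0.0512
cm [-0.1   0.56  1.06] rotvec [-0.01   0.004 -0.008]
[-0.4728151 -0.8913972 -0.3077629]
```

```bash

python3 -m pendant '[[[-0.1,0.5,0.6,-0.01,0,0,60],[0,0.1,0.3,0,0,0,60],[0,0,0,0,0,0,40]]]'
python3 -m pendant '[[[0,0,0,0,0,0,25],[0,0,0,0,0,0,15],[0,0,0,0,0,0,10],[0,0,0,0,0,0,5],[0,0,0,0,0,0,5]]]' 50
python3 - <<'E'
from h import *
o=bot.get_obs(); rows(*rail(0)); print(o['wrist_force'],o['torque'])
save('side','g_side')
E
```

```text
time: 12.52
ee_pos: [0.607, 0.058, 0.2738]
tcp_rot: [-165.1, 0.4, -161.0]
wrist_force: [-0.6, 0.3, -0.9]
opening: 0.0404
time: 12.93
ee_pos: [0.6071, 0.0588, 0.2749]
tcp_rot: [-165.1, 0.5, -161.0]
wrist_force: [-1.0, -0.3, -3.0]
opening: 0.0131
cm [0.02 0.05 0.32] rotvec [ 0.003  0.006 -0.011]
[-1.02119798 -0.29524923 -3.02500152] [ 0.45494818  0.23084628 -0.16050357]
```

```bash
python3 -m pendant '[[[0,0,0,0,0,0,0],[0,0,0,0,0,0,0],[0,0,0,0,0,0,0]]]' 50
```

```text
time: 13.23
ee_pos: [0.6071, 0.059, 0.2749]
tcp_rot: [-165.1, 0.5, -161.0]
wrist_force: [-0.7, 0.5, -2.1]
opening: 0.0131
```

The rail is gripped (opening 13 mm). I'll raise it in small arcs about the feet, checking partway.

```bash

python3 -m pendant '[[[0,-0.9,0.02,-0.0325,0,0,0],[0,-0.9,0.02,-0.0325,0,0,0],[0,-0.9,0.02,-0.0325,0,0,0],[0,0,0,0,0,0,0]]]'
python3 - <<'E'
from h import *
pg=p.copy(); o=bot.get_obs(); print(o['wrist_force'],o['torque'])
# tool lean
z=-Rt(o)[:,2]; sy=R.from_euler('z',p[2]).apply([0,1,0]); l=np.arcsin(z@sy); print('lean',l)
f=o['ee_pos']-z*.2752; print('foot axis est',f, 'vs',p[:2]); 
E
```

```text
time: 13.57
ee_pos: [0.6158, 0.0335, 0.2804]
tcp_rot: [-170.8, 0.4, -160.9]
wrist_force: [-0.5, 1.0, 0.4]
opening: 0.0126
[-0.46761201  0.97151399  0.39067177] [ 0.3265062   0.2532095  -0.02453937]
lean 0.16028126015453129
foot axis est [ 0.63218886 -0.00730135  0.00877628] vs [ 0.6306 -0.0079]
```

```bash

python3 -m pendant '[[[0,-0.85,0.02,-0.03,0,0,0],[0,-0.85,0.02,-0.03,0,0,0],[0,-0.85,0.02,-0.03,0,0,0],[0,-0.85,0.02,-0.03,0,0,0],[0,0,0,0,0,0,0]]]'
cat > chk.py <<'E'
from h import *
np.set_printoptions(precision=4,suppress=True)
o=bot.get_obs(); print(o['wrist_force'],o['torque'])
z=-Rt(o)[:,2]; sy=R.from_euler('z',p[2]).apply([0,1,0]); print('lean',np.arcsin(z@sy),'side',np.arcsin(z@R.from_euler('z',p[2]).apply([1,0,0])))
print('foot axis est',o['ee_pos']-z*.2752)
E
python3 chk.py
```

```text
time: 13.98
ee_pos: [0.6272, 0.0006, 0.2835]
tcp_rot: [-177.8, 0.4, -160.9]
wrist_force: [-0.9, 1.3, -0.6]
opening: 0.0127
[-0.9157  1.2522 -0.5661] [ 0.3013  0.1759 -0.1036]
lean 0.03850928797478198 side -0.007161247433130982
foot axis est [ 0.6326 -0.0087  0.0085]
```

```bash

python3 -m pendant '[[[0,-0.6,0,-0.02,0,0,0],[0,-0.35,0.02,-0.012,0,0,0],[0,0,0,0,0,0,0],[0,0,0,0,0,0,0]]]'
python3 chk.py
python3 - <<'E'
from h import *
np.set_printoptions(precision=4,suppress=True)
q=1.66;tip=np.array(P['leg_pivot'])+.117*np.array([-np.cos(q),-.423*np.sin(q),-.906*np.sin(q)])
pu=p.copy(); pu[3]=0
ims=[]
for c in('side','wrist','top'):
    ims.append(save(c,'h_'+c))
    for t in P:
        m=bot.mark_of(c,t)
        if m: print(c,t,np.array(m[0]['uv']),round(m[0]['confidence'],2),proj(c,pts(pu,tip if t=='leg_tip' else P[t])))
a=cv2.resize(ims[0][120:370,180:480],(600,500)); cv2.imwrite('pics/h.png',a[:,:,::-1])
E
```

```text
time: 14.32
ee_pos: [0.6302, -0.0081, 0.2836]
tcp_rot: [-179.7, 0.4, -160.8]
wrist_force: [-0.6, 1.1, -1.4]
opening: 0.0131
[-0.5537  1.1066 -1.4225] [0.2847 0.1678 0.075 ]
lean 0.005258327324119299 side -0.006648840254017129
foot axis est [ 0.6324 -0.0088  0.0084]
side leg_pivot [283.6 273.6] 0.74 [[285.0826 274.501 ]]
side leg_tip [260.5 296.8] 0.68 [[261.9779 294.9398]]
side top_rail [305.2 216.4] 0.78 [[305.6488 217.5119]]
side foot_near [308.9 238.1] 0.94 [[307.6555 238.8704]]
side foot_far [291.2 324.7] 0.63 [[292.595  321.2208]]
wrist leg_pivot [250. 250.] 0.66 [[250.4865 252.7416]]
wrist leg_tip [215.6 222.5] 0.6 [[216.502  222.9888]]
wrist top_rail [283.6 296.1] 0.85 [[282.2184 298.3389]]
top leg_tip [252.6 162.6] 0.43 [[252.444  163.6597]]
top top_rail [221.8 177. ] 0.97 [[221.0764 173.6755]]
top foot_near [245.5 231.3] 0.59 [[244.974  230.1064]]
```

View pics/h.png

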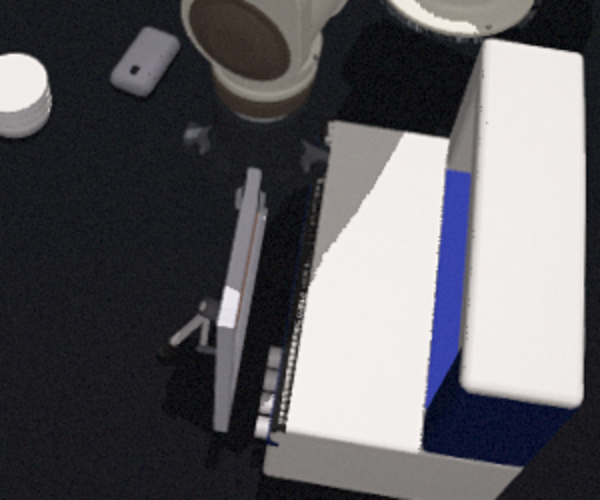

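View pics/h_top.png

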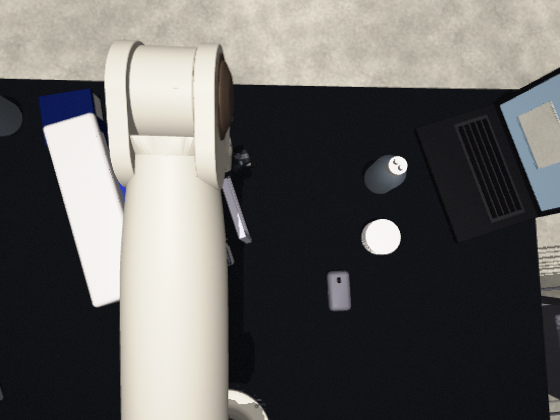

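The crop shows the shield upright with a clear gap to the plinth and the leg hanging in front, foot about (165,352). The top view shows the bottle, dishes and mouse where they were. The wrist carries only about 1.4 N, so the feet bear the weight. I'll let it settle, then hand in.

```bash
python3 -m pendant '[[[0,0,0,0,0,0,0],[0,0,0,0,0,0,0],[0,0,0,0,0,0,0]]]'; python3 chk.py; python3 -c "
from workcell import bot
print(bot.job_done())"
```

```text
time: 15.47
ee_pos: [0.6302, -0.0082, 0.2837]
tcp_rot: [-179.7, 0.4, -160.8]
wrist_force: [-1.0, -0.3, -1.2]
opening: 0.0129
[-1.0175 -0.274  -1.1561] [0.3107 0.2164 0.0827]
lean 0.005055616010028232 side -0.00691387227176181
foot axis est [ 0.6325 -0.0088  0.0085]
the job is handed in; nothing more can be done
None
```

I flipped the leg down to its stop while the shield still leaned on the reactor. Then I gripped the top rail and swung the shield upright about its feet. I handed it in at about 15.5 s, still held by the rail.

**Final checks:**
- **Lean:** about 0.005 rad from upright, read from the gripper's tilt and agreeing with the camera marks to a few pixels.
- **Feet:** the foot axis is estimated at 8.5 mm high and within about 2 mm of its start. The wrist force is only about 1 N, so the bench carries the weight.
- **Leg:** in the side, top and wrist views the leg's foot is within about 2 pixels of where it should be at 1.66 rad. I inferred its clearance from the bench from the upright angle rather than measuring it.
- **Surroundings:** there is a visible gap to the reactor. In the top view the bottle, mouse and dishes look unmoved.
- **Grip:** set to 50 N, with the fingers 13 mm open on the 14 mm rail.

**What went wrong or disagreed:**
- The first push on the leg slid past in front of the rod without moving it. I backed off, re-centred and the second push worked; the wrist force peaked at about 17 N on contact.
- The network misplaced the leg's foot in one early wrist picture, and I left that reading out.
- My fit gave a starting lean of 0.289 rad against the stated 0.26. I worked with 0.262, and the rail was where that predicted.

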